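# Unfold the board hook and hang the red sprocket on it

## Task

Swing the yellow folding hook on the low black tool board outward until it is felt to sit firmly against its rubber stop, pressing gently so that the stop is not strained. Then take the red sprocket out of the rack, hang it on the hook arm inside the upturned tip, slid gently back against the dark collar, and let go, leaving the hook unfolded. Leave the other sprockets and everything else on the bench where they are.

Things in the scene. Friction and masses are not known exactly. Their poses are not given: they have to be found in the camera images.
- board: Low upright black tool board, fixed. Origin: on the bench straight below the hook's hinge axis; own x along the board, z up. Front face looks along own -y, at own y = +16 mm; back face at +31 mm. Spans own x -100 to +260 mm, top edge 215 mm high. Behind it a wooden foot (y +25 to +125, 18 mm high) and two struts (x -60 and +220, y to +100, 128 mm high).
- notch (a point): Middle of the bottom of the notch in the board's top edge behind the outer half of the folded hook: own x of the board +60 to +175 mm, bottom 158 mm above the bench, open at the top and through the board, so that fingers fit behind the arm from above.
- hook: Yellow hook: round level arm, 10 mm thick, 190 mm above the bench, 125 mm long. Origin: on the vertical hinge axis, level with the arm's axis; own x out along the arm, z up. Folded, its x is the board's x; it swings out clockwise seen from above, towards the board's own -y. Starts 0 to 0.25 rad out. Friction 0.12 Nm (1 to 1.5 N near the tip): it stays where left, but sideways knocks turn it.
- hook_tip (a point): Top of the hook's upturned tip: 120 mm out along the arm from the hinge axis and 12 mm above the arm's axis. The upturned tip is 10 mm thick.
- collar (a point): Outer face of the dark steel collar on the arm, on the arm's axis, 48 mm from the hinge axis. Collar 28 mm in diameter, 5 mm thick.
- stop: Red stop block, 14 x 56 x 16 mm, fixed to the board beside the hinge; origin its middle, axes as the board's. Its screw carries a black rubber buffer that the arm meets 28 mm from the hinge, at 1.25 to 1.6 rad from folded: the screw setting differs each time and is not measured. Buffer yields about 1 mm at 20 N, 1.8 mm at 60 N. Strained above 60 N at the buffer (16 N at the arm's outer end).
- rack: Fixed wooden rack with three sprockets standing on edge in it, side by side 75 mm apart along its own y. Origin: on the bench under its centre. Base 110 x 225 x 12 mm; cheeks beside each sprocket rise to 36 mm above the bench, end bars to 27 mm.
- sprocket_red: Red-painted steel sprocket, the one to hang: 92 mm across, 9 mm thick, flat faces, 24 mm bore, 0.24 to 0.42 kg. Origin: centre of the bore; own y is the bore axis. Stands on edge in any of the three slots, centre 58 mm above the bench, y along the rack's y. Hung, its centre is 7 mm below the arm's axis; against the collar, 52.5 mm from the hinge axis.
- sprocket_blue: Like sprocket_red but painted blue; to be left in the rack. Origin: centre of its bore.
- sprocket_yellow: Like sprocket_red but painted yellow; to be left in the rack. Origin: centre of its bore.
- spray_can: Black spray can, 66 mm across, 190 mm tall, a bystander. Origin: centre of its underside.
- oil_bottle: White oil bottle, 52 mm across, 130 mm tall, a bystander. Origin: centre of its underside.
- screwdriver: Orange screwdriver lying on the bench, a bystander. Origin: middle of its underside.
- wrench: Steel wrench lying on the bench, a bystander. Origin: middle of its underside.
- mug: Blue mug, 80 mm across, 90 mm tall, a bystander. Origin: centre of its underside.
Mind the look-alikes: they are no part of the job. Of the things that look like the sprocket_red, the smallest one is meant.

How it is judged:
By the outcome, as a careful person would: the job done as asked, in the order asked, and still so for the second after the job is handed in, with the robot touching nothing.
It also fails if it takes over 72 s, if anything falls off the work surface, if the arm or the gripper's body presses on something with over 40 N, if the wrist force passes 120 N, or if a joint passes its speed limit or range.

## Robot

A 6-joint arm with a two-finger parallel gripper is mounted at the origin on the work surface. World frame = base frame: x ahead of the robot, y to its left, z up, the work surface at z = 0. Lengths are in m, angles in rad, forces in N, time in s.
With the tool pointing down it reaches from about 0.35 to 0.775 m from the base axis. Payload 5.5 kg.
Tool frame: the origin (TCP) lies midway between the tips of the shut fingers; the grasp point (between the pads) lies grasp_offset behind it (grasp_offset is the distance from the TCP to the grasp point, in m); z points along the fingers, y is the line along which they close (so a half turn about z gives the same grasp; the last joint's range is limited). The gripper opens to 85 mm and grips with 20 to 120 N. Pads are 22 mm wide; open, the fingers measure 114 mm over their backs; the gripper's body (76 mm by 85 mm) begins 54 mm behind the grasp point. The pads swing forward as they close: fully open they stand 13 mm farther back than shut.
Start: joints at [1.141, 0.313, 0.046, 1.304, 0, 1.431], TCP at [0.164, 0.551, 0.202] pointing down, gripper open.
Joint ranges: [-2.76, 2.76], [-0.86, 1.69], [-1.03, 1.26], [-2.2, 2.34], [-1.47, 1.5], [-3.14, 3.14]. Speed limits (rad/s): [2.57, 2.57, 3.14, 3.14, 3.14, 3.14].

## Interface

Orientations are given as a unit quaternion [w, x, y, z].
In Python, from workcell import * gives the robot as it stands.
- The arm moves only by the tool step_arm, never from a script. Its argument "deltas" is a list of rows, each a list of 7 numbers: the shift along the world's x, y, z in mm, then the turn, a rotation vector about the world's x, y, z in degrees, then the gripper's target within -1 to 1 (fully open at 1, half-way at 0, shut at -1). A call has 1 to 5 rows; each row shifts and turns the commanded pose from where the row before left it; what a row does not reach is not made up. A row lasts 1/10 s, in which the tool goes at most 50 mm and 8.59 degrees, less where a joint would pass 70% of its speed; a pose out of reach is approached as far as the arm can. A call is refused whole if a number of a shift passes 50 or a number of a turn 8.59, either way. A call with a gripper value outside its range is refused whole. The fingers move at their own pace and stop on an object; "newtons" is the grip in N (left out, the last holds). Time passes only in rows, so rows that do not move let the fingers close. It gives the time, the measured TCP pose, the force, the opening and the grip force at its end, in the units of the state.
- get_state(): the state, without advancing time (a new reading comes with each control period).
- read_camera(name): name is "scene" or "side" or "wrist"; returns a dict with "image" (480x640x3 uint8, red, green, blue), "z_map" (480x640 float32, m along the optical axis (not along the pixel's ray), 0 where there is no reading), "K" (3x3 intrinsics, pixels), "dist_coeffs" ([k1, k2, p1, p2, k3] as OpenCV has them; the pictures are not rectified), "world_from_camera" (4x4, takes a point from camera to world coordinates). Camera axes: x right, y down, z forward; pixel columns grow to the right and rows downward; lengths in m; the calibration is good to about 2 mm. A picture is of the moment at which its call begins.
- hand_in(): hands the job in; it is judged then, once.
The state is a dict: "clock": time; "joint_pos": joint angles; "qvel": joint speeds; "tau": joint torques, N m; "tcp_pos": TCP position; "orientation": TCP orientation; "wrist_force": force on the tool from outside, world axes, zero at the start; "ft_torque": the same for the moment, N m; "finger_gap": finger opening in m; "grip_force": force on a finger pad.
Only numpy, scipy, OpenCV 4.12 (cv2) and the standard library are available. Lean on these libraries where they do the work, as an engineer would, in place of code of your own. Each camera call takes 0.05 s, during which the arm holds its last target. There are 200 camera calls.

## Working session

There is one attempt and no reset: what is moved stays moved. The work goes in short steps, Python scripts to look and compute and a tool call to move; the robot and the scene stay as the last step left them, time stands still between calls to the robot, and variables do not carry over. Pictures are saved under pics/ and viewed, at most 11 in all, crops included, and the job is handed in when it is done.

Besides the shell and the picture viewer there is one more tool, called after "Call:" in YAML: its name, and indented under it one key for each argument. step_arm: Moves the arm, as the interface text tells. Its arguments: {"type":"object","properties":{"deltas":{"type":"array","items":{"type":"array","items":{"type":"number"}}},"newtons":{"type":"number"}},"required":["deltas"]}

```bash
mkdir -p pics; ls; cat > h.py <<'E'
from workcell import *
import numpy as np, cv2
def pts(c):
    "world xyz per pixel from z_map"
    h,w=c["z_map"].shape
    v,u=np.mgrid[:h,:w]
    n=cv2.undistortPoints(np.stack([u,v],-1).reshape(-1,1,2).astype(np.float64),c["K"],c["dist_coeffs"]).reshape(h,w,2)
    z=c["z_map"][...,None]
    p=np.concatenate([n*z,z],-1)
    T=c["world_from_camera"]
    P=p@T[:3,:3].T+T[:3,3]
    P[c["z_map"]==0]=np.nan
    return P
def save(n,im): cv2.imwrite(n,cv2.cvtColor(im,cv2.COLOR_RGB2BGR))
E
python3 - <<'E'
from h import *
import pickle
D={n:read_camera(n) for n in("scene","side","wrist")}
pickle.dump(D,open("d0.pkl","wb"))
for n in D: save(f"pics/{n}0.png",D[n]["image"]); print(n,D[n]["world_from_camera"].round(2).tolist())
print(get_state())
E
```

```text
pics
scene [[0.55, 0.64, -0.53, 1.05], [0.84, -0.43, 0.34, -0.38], [-0.01, -0.63, -0.77, 0.86], [0.0, 0.0, 0.0, 1.0]]
side [[-0.82, -0.35, 0.44, 0.18], [-0.57, 0.5, -0.65, 0.47], [0.01, -0.79, -0.61, 0.67], [0.0, 0.0, 0.0, 1.0]]
wrist [[0.28, 0.91, 0.3, 0.09], [0.96, -0.27, -0.09, 0.57], [-0.0, 0.32, -0.95, 0.37], [0.0, 0.0, 0.0, 1.0]]
{'clock': 0.15, 'joint_pos': array([1.14137252e+00, 3.13817814e-01, 4.52762017e-02, 1.30359853e+00,
       5.57283876e-06, 1.43120496e+00]), 'qvel': array([ 0.00031472, -0.00148991,  0.00247287, -0.00120795,  0.00146531,
        0.00021222]), 'tau': array([ 1.71029482e-03, -4.81065309e+01,  2.98814481e+01,  1.40309305e-02,
       -1.29922801e-04,  8.26391584e-06]), 'tcp_pos': array([0.1641634 , 0.55064682, 0.20103431]), 'orientation': array([-1.91269263e-04,  1.44409498e-01,  9.89517784e-01, -6.44116723e-04]), 'wrist_force': array([-0.32156209, -0.25586933, -0.43272146]), 'ft_torque': array([ 0.01158272, -0.01449404,  0.01085445]), 'grip_force': 0.0, 'finger_gap': 0.08553349522086537}
```

View pics/scene0.png

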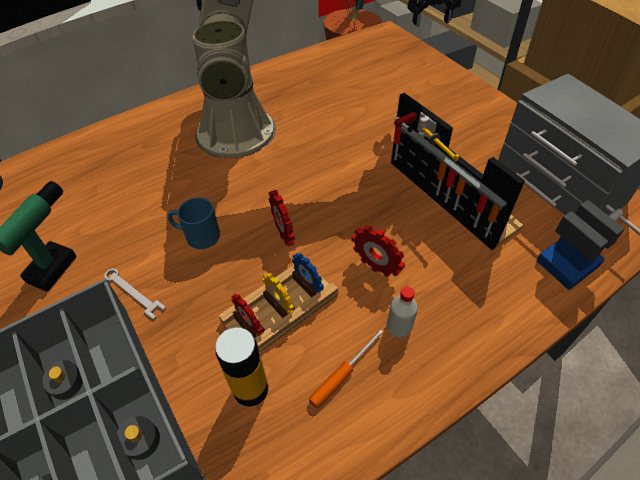

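View pics/side0.png

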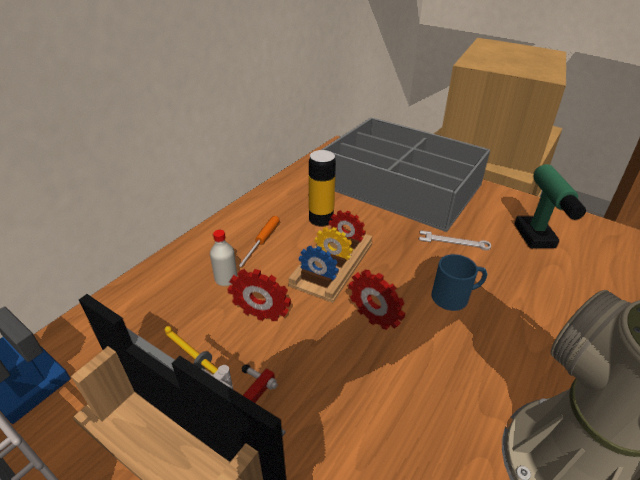

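The scene view shows three things that could be the red sprocket: in the rack at (247,315), and two larger ones standing at (282,217) and (378,250). In the side view they are at (347,228), (377,299) and (260,295). The smallest is the one in the rack, so I choose that. The hook is at scene (440,145), slightly out from the board.

```bash
python3 - <<'E'
from h import *
import pickle
D=pickle.load(open("d0.pkl","rb"))
for n in("scene","side"):
    c=D[n];P=pts(c);hsv=cv2.cvtColor(c["image"],cv2.COLOR_RGB2HSV)
    H,S,V=[hsv[...,i].astype(int) for i in range(3)]
    M={"red":((H<5)|(H>174))&(S>150)&(V>50),"yel":(H>20)&(H<32)&(S>150)&(V>90),"blue":(H>100)&(H<125)&(S>120),"black":(V<45)}
    for k,m in M.items():
        N,L,st,ce=cv2.connectedComponentsWithStats(m.astype(np.uint8))
        for i in range(1,N):
            if st[i,4]<60: continue
            q=P[(L==i)];q=q[~np.isnan(q[:,0])]
            if len(q)<20 or np.hypot(*np.median(q,0)[:2])>1.1: continue
            print(n,k,ce[i].round(),st[i,4],"med",np.median(q,0).round(3),"lo",np.percentile(q,3,axis=0).round(3),"hi",np.percentile(q,97,axis=0).round(3))
c=D["scene"]["image"];s=D["side"]["image"]
a=cv2.resize(c[230:350,200:340],None,fx=2.8,fy=2.8,interpolation=2);b=cv2.resize(s[200:336,280:420],None,fx=2.8,fy=2.47,interpolation=2)
g=cv2.resize(c[85:255,375:535],None,fx=2.45,fy=2,interpolation=2)[:, :392];f=cv2.resize(s[290:470,70:290],(392,250))
g=cv2.resize(g,(392,250))
save("pics/crop.png",np.vstack([np.hstack([a[:336],b[:336]]),np.hstack([g,f])]))
E
```

```text
scene red [403. 125.] 238 med [0.411 0.267 0.19 ] lo [0.374 0.23  0.093] hi [0.42  0.28  0.198]
scene red [450. 178.] 110 med [0.562 0.275 0.114] lo [0.555 0.271 0.09 ] hi [0.566 0.285 0.138]
scene red [284. 217.] 375 med [ 0.448 -0.087  0.103] lo [ 0.379 -0.095  0.036] hi [ 0.476 -0.076  0.127]
scene red [481. 203.] 119 med [0.656 0.279 0.114] lo [0.648 0.275 0.091] hi [0.661 0.287 0.137]
scene red [379. 249.] 1184 med [0.613 0.038 0.086] lo [0.556 0.018 0.013] hi [0.66  0.057 0.123]
scene red [375. 254.] 72 med [0.601 0.038 0.047] lo [0.59  0.031 0.044] hi [0.616 0.047 0.059]
scene red [407. 294.] 164 med [ 0.748 -0.008  0.128] lo [ 0.737 -0.017  0.114] hi [0.757 0.004 0.131]
scene red [248. 313.] 322 med [ 0.605 -0.258  0.085] lo [ 0.553 -0.267  0.038] hi [ 0.629 -0.25   0.104]
scene yel [447. 148.] 65 med [0.541 0.262 0.193] lo [0.509 0.258 0.187] hi [0.574 0.272 0.201]
scene yel [278. 285.] 102 med [ 0.584 -0.183  0.095] lo [ 0.538 -0.189  0.026] hi [ 0.603 -0.159  0.103]
scene yel [ 54. 372.] 61 med [ 0.501 -0.622  0.055] lo [ 0.491 -0.631  0.053] hi [ 0.509 -0.614  0.058]
scen
[... 4448 characters left out ...]
5]
side black [319. 219.] 219 med [ 0.684 -0.29   0.022] lo [ 0.667 -0.312  0.006] hi [ 0.718 -0.283  0.037]
side black [436. 281.] 80 med [ 0.34  -0.214  0.05 ] lo [ 0.334 -0.222  0.01 ] hi [ 0.345 -0.206  0.082]
side black [193. 397.] 10928 med [0.484 0.303 0.157] lo [0.352 0.289 0.036] hi [0.69  0.31  0.216]
side black [ 35. 348.] 108 med [0.791 0.381 0.11 ] lo [0.789 0.376 0.098] hi [0.792 0.398 0.137]
side black [  4. 372.] 105 med [0.791 0.439 0.108] lo [0.789 0.435 0.097] hi [0.8   0.449 0.129]
side black [577. 411.] 216 med [0.055 0.039 0.157] lo [0.032 0.001 0.151] hi [0.068 0.059 0.163]
side black [  5. 471.] 202 med [0.637 0.52  0.107] lo [0.561 0.519 0.034] hi [0.707 0.52  0.194]
```

View pics/crop.png

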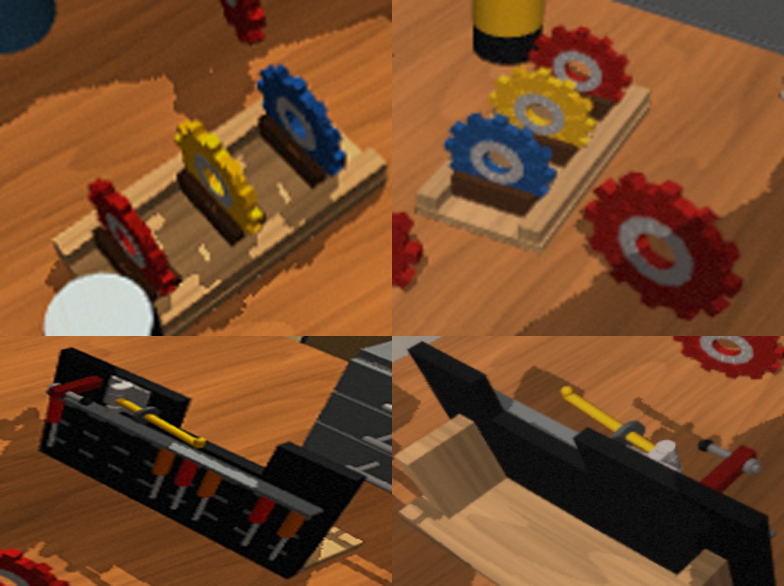

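```bash
python3 - <<'E'
from h import *
import pickle, workcell
print([ (k,getattr(workcell,k)) for k in dir(workcell) if 'off' in k.lower()])
D=pickle.load(open("d0.pkl","rb"))
def fitplane(q):
    for _ in range(4):
        m=q.mean(0);n=np.linalg.svd(q-m,full_matrices=False)[2][2];d=(q-m)@n;q=q[abs(d)<max(.002,1.5*d.std())]
    return m,n
for n in("scene","side"):
    c=D[n];P=pts(c);hsv=cv2.cvtColor(c["image"],cv2.COLOR_RGB2HSV)
    H,S,V=[hsv[...,i].astype(int) for i in range(3)]
    x,y,z=P[...,0],P[...,1],P[...,2]
    B=(V<45)&(y>.26)&(y<.33)&(x>.3)&(x<.8)&(z>.03)&(z<.23)
    q=P[B&(z<.205)]
    m,nn=fitplane(q);print(n,"board face",m.round(4),nn.round(4),"yaw",np.degrees(np.arctan2(-nn[0]/nn[1],1)).round(2))
    t=P[B&(z>.2)]; print(" top x range",np.nanmin(t[:,0]).round(4),np.nanmax(t[:,0]).round(4), "allx",np.percentile(P[B][:,0],[.2,99.8]).round(4))
    Y=(H>18)&(H<34)&(S>120)&(V>60)&(y>.2)&(y<.33)&(z>.17)&(z<.21)&(x>.4)&(x<.65)
    q=P[Y];
    l=q[q[:,2]<.198]; v=cv2.fitLine(l[:,:2].astype(np.float32),cv2.DIST_HUBER,0,.01,.01).ravel();print(" hook",v.round(4),"x",q[:,0].min().round(3),q[:,0].max().round(3),"tip",q[q[:,2]>.199].mean(0).round(4),"zmax",q[:,2].max().round(3))
    h=(z>.19)&(abs(x-.455)<.03)&(abs(y-.27)<.02); w=P[h&(S<60)&(V>100)];
    if len(w): print(" hinge white",w.mean(0).round(4),w.min(0).round(3),w.max(0).round(3))
    R=((H<5)|(H>174))&(S>150)&(V>50)
    for nm,m0 in(("red",R),("yel",(H>20)&(H<32)&(S>150)&(V>90)),("blue",(H>100)&(H<125)&(S>120))):
        q=P[m0&(y<-.08)&(y>-.29)&(x>.5)&(x<.68)&(z>.04)&(z<.11)]; m,nn=fitplane(q); print(" ",nm,"plane",m.round(4),nn.round(3),"xr",np.percentile(q[:,0],[1,99]).round(4),"zmax",np.percentile(q[:,2],99.5).round(4))
        if nm!="blue": pass
    # grey hub ring / centroid by silhouette
    hub=P[(S<70)&(V>60)&(y<-.23)&(y>-.29)&(x>.56)&(x<.63)&(z>.04)&(z<.08)]
    if len(hub)>8: print(" hub",len(hub),hub.mean(0).round(4),hub.min(0).round(3),hub.max(0).round(3))
E
```

```text
[('grasp_offset', 0.0187)]
scene board face [0.5582 0.2903 0.109 ] [-0.0339  0.9994 -0.0016] yaw 1.94
 top x range 0.3537 0.7137 allx [0.3541 0.7132]
 hook [ 0.9961 -0.0887  0.5176  0.2627] x 0.452 0.58 tip [0.563  0.2588 0.2003] zmax 0.202
 hinge white [0.4528 0.2762 0.211 ] [0.429 0.263 0.207] [0.476 0.286 0.214]
  red plane [ 0.5953 -0.2602  0.0788] [ 0.143 -0.989  0.038] xr [0.5485 0.6306] zmax 0.1056
  yel plane [ 0.5818 -0.184   0.0805] [-0.164  0.986 -0.016] xr [0.5344 0.6211] zmax 0.1038
  blue plane [ 0.5723 -0.1127  0.0737] [-0.129  0.991 -0.016] xr [0.5267 0.6131] zmax 0.1028
 hub 31 [ 0.5858 -0.2633  0.0602] [ 0.567 -0.266  0.041] [ 0.607 -0.261  0.078]
side board face [0.503  0.3043 0.1288] [ 3.390e-02 -9.994e-01 -3.000e-04] yaw 1.94
 top x range 0.351 0.7111 allx [0.3516 0.7091]
 hook [ 0.9971 -0.0767  0.5219  0.2674] x 0.47 0.576 tip [0.5663 0.2629 0.2011] zmax 0.204
 hinge white [0.4503 0.2771 0.2104] [0.429 0.265 0.192] [0.472 0.288 0.216]
  red plane [ 0.5813 -0.253   0.0753] [-0.125  0.992 -0.003] xr [0.5419 0.6274] zmax 0.1046
  yel plane [ 0.5701 -0.1791  0.0739] [ 0.125 -0.992 -0.021] xr [0.532 0.678] zmax 0.1044
  blue plane [ 0.5624 -0.1043  0.0735] [-0.13   0.991  0.009] xr [0.5232 0.6077] zmax 0.1041
 hub 110 [ 0.5832 -0.2523  0.0614] [ 0.562 -0.256  0.041] [ 0.606 -0.247  0.079]
```

Call:
step_arm:
  deltas:
    - [0,0,45,0,0,0,-1]
    - [22,-10,40,0,0,0,-1]
    - [35,-23,0,0,0,4,-1]
    - [35,-23,0,0,0,4,-1]
    - [35,-23,0,0,0,4,-1]
  newtons: 20

```text
clock: 0.65
tcp_pos: [0.2923, 0.4714, 0.2869]
orientation: [0.0, 0.038, 0.999, 0.0]
wrist_force: [-0.1, -0.1, -0.5]
finger_gap: 0.0122
grip_force: 0.0
```

Call:
step_arm:
  deltas:
    - [40,-26,0,0,0,0,-1]
    - [40,-26,0,0,0,0,-1]
    - [40,-26,0,0,0,0,-1]
    - [40,-26,0,0,0,0,-1]
    - [40,-26,0,0,0,0,-1]

```text
clock: 1.15
tcp_pos: [0.4926, 0.3407, 0.2865]
orientation: [-0.0, 0.04, 0.999, 0.0]
wrist_force: [0.5, 0.4, 0.5]
finger_gap: 0.0003
grip_force: 0.0
```

Call:
step_arm:
  deltas:
    - [40,-26,0,0,0,0,-1]
    - [22,-16,0,0,0,0,-1]
    - [0,0,0,0,0,0,-1]

```text
clock: 1.45
tcp_pos: [0.5562, 0.2971, 0.285]
orientation: [-0.001, 0.043, 0.999, -0.001]
wrist_force: [0.1, 0.9, 0.2]
finger_gap: -0.0003
grip_force: 0.0
```

```bash
python3 - <<'E'
from h import *
c=read_camera("wrist");save("pics/w1.png",c["image"])
E
```

```text
(no output)
```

View pics/w1.png

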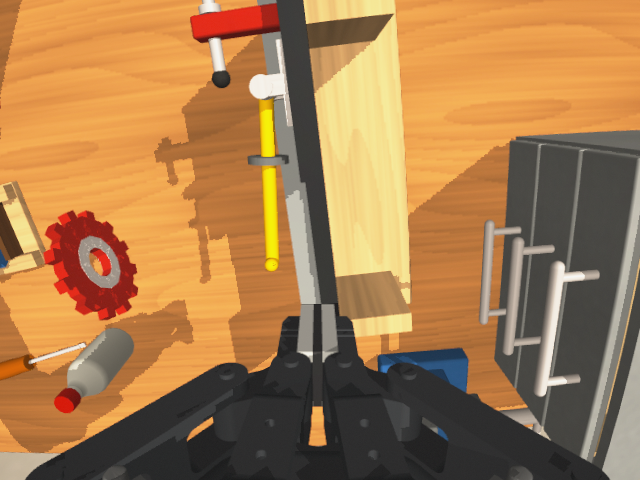

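The wrist view shows the hook arm from the hinge at (265,85) to the tip at (270,265). The shut fingers at (318,335) are on the board side of the arm, above the notch.

Call:
step_arm:
  deltas:
    - [0,0,-40,0,0,0,-1]
    - [0,0,-40,0,0,0,-1]
    - [0,0,-20,0,0,0,-1]
    - [0,0,-7,0,0,0,-1]
    - [0,0,0,0,0,0,-1]

```text
clock: 2.0
tcp_pos: [0.5519, 0.3007, 0.1792]
orientation: [-0.001, 0.039, 0.999, -0.0]
wrist_force: [-0.6, -0.4, -0.6]
finger_gap: -0.0001
grip_force: 0.0
```

```bash
python3 - <<'E'
import numpy as np
a=np.r_[16.6,np.arange(12,-52,-5),np.arange(-51,-82,-2)]
p=103*np.c_[np.cos(np.radians(a)),np.sin(np.radians(a))]
for i in range(1,len(a)): print(a[i],(a[i]-a[i-1]).round(1),(p[i]-p[i-1]).round(1),(p[i]+[453,271.2]).round(1))
E
```

```text
12.0 -4.6 [ 2. -8.] [553.7 292.6]
7.0 -5.0 [ 1.5 -8.9] [555.2 283.8]
2.0 -5.0 [ 0.7 -9. ] [555.9 274.8]
-3.0 -5.0 [-0.1 -9. ] [555.9 265.8]
-8.0 -5.0 [-0.9 -8.9] [555.  256.9]
-13.0 -5.0 [-1.6 -8.8] [553.4 248. ]
-18.0 -5.0 [-2.4 -8.7] [551.  239.4]
-23.0 -5.0 [-3.1 -8.4] [547.8 231. ]
-28.0 -5.0 [-3.9 -8.1] [543.9 222.8]
-33.0 -5.0 [-4.6 -7.7] [539.4 215.1]
-38.0 -5.0 [-5.2 -7.3] [534.2 207.8]
-43.0 -5.0 [-5.8 -6.8] [528.3 201. ]
-48.0 -5.0 [-6.4 -6.3] [521.9 194.7]
-51.0 -3.0 [-4.1 -3.5] [517.8 191.2]
-53.0 -2.0 [-2.8 -2.2] [515.  188.9]
-55.0 -2.0 [-2.9 -2.1] [512.1 186.8]
-57.0 -2.0 [-3. -2.] [509.1 184.8]
-59.0 -2.0 [-3.  -1.9] [506.  182.9]
-61.0 -2.0 [-3.1 -1.8] [502.9 181.1]
-63.0 -2.0 [-3.2 -1.7] [499.8 179.4]
-65.0 -2.0 [-3.2 -1.6] [496.5 177.9]
-67.0 -2.0 [-3.3 -1.5] [493.2 176.4]
-69.0 -2.0 [-3.3 -1.3] [489.9 175. ]
-71.0 -2.0 [-3.4 -1.2] [486.5 173.8]
-73.0 -2.0 [-3.4 -1.1] [483.1 172.7]
-75.0 -2.0 [-3.5 -1. ] [479.7 171.7]
-77.0 -2.0 [-3.5 -0.9] [476.2 170.8]
-79.0 -2.0 [-3.5 -0.7] [472.7 170.1]
-81.0 -2.0 [-3.5 -0.6] [469.1 169.5]
```

Call:
step_arm:
  deltas:
    - [2,-8,0,0,0,-4.6,-1]
    - [1.5,-9,0,0,0,-5,-1]
    - [0.7,-9,0,0,0,-5,-1]
    - [0,-9,0,0,0,-5,-1]
    - [-1,-9,0,0,0,-5,-1]

```text
clock: 2.5
tcp_pos: [0.5575, 0.2566, 0.1823]
orientation: [0.002, 0.254, 0.967, 0.001]
wrist_force: [0.3, -0.2, -0.1]
finger_gap: 0.0003
grip_force: 0.0
```

Call:
step_arm:
  deltas:
    - [-1.6,-8.8,0,0,0,-5,-1]
    - [-2.4,-8.7,0,0,0,-5,-1]
    - [-3.1,-8.4,0,0,0,-5,-1]
    - [-3.9,-8,0,0,0,-5,-1]
    - [-4.6,-7.7,0,0,0,-5,-1]

```text
clock: 3.0
tcp_pos: [0.5419, 0.2149, 0.1823]
orientation: [0.001, 0.457, 0.89, 0.001]
wrist_force: [0.6, 0.6, 0.4]
finger_gap: 0.0004
grip_force: 0.0
```

Call:
step_arm:
  deltas:
    - [-5.2,-7.3,0,0,0,-5,-1]
    - [-5.8,-6.8,0,0,0,-5,-1]
    - [-6.4,-6.3,0,0,0,-5,-1]
    - [0,0,0,0,0,0,-1]

```text
clock: 3.4
tcp_pos: [0.5239, 0.1942, 0.1821]
orientation: [0.001, 0.568, 0.823, 0.001]
wrist_force: [-0.6, -0.4, -0.0]
finger_gap: 0.0002
grip_force: 0.0
```

```bash
python3 - <<'E'
from h import *
c=read_camera("scene");s=read_camera("side")
for c in(c,s):
    P=pts(c);hsv=cv2.cvtColor(c["image"],cv2.COLOR_RGB2HSV);H,S,V=[hsv[...,i].astype(int) for i in range(3)]
    x,y,z=np.moveaxis(P,-1,0)
    q=P[(H>18)&(H<34)&(S>120)&(V>60)&(y>.12)&(y<.33)&(z>.17)&(z<.21)&(x>.4)&(x<.65)]
    print(len(q)); 
    if len(q): print(q.min(0).round(3),q.max(0).round(3), "ang",np.degrees(np.arctan2(np.median(q[:,1])-.2712,np.median(q[:,0])-.453)))
a=cv2.resize(read_camera("scene")["image"][60:260,340:560],(440,400));save("pics/s2.png",a)
print(get_state()["wrist_force"])
E
```

```text
149
[0.501 0.254 0.186] [0.58  0.272 0.203] ang -6.943532772167042
435
[0.47  0.258 0.18 ] [0.576 0.275 0.203] ang -3.020665827512095
[ 0.00582741 -0.92491899  0.57416885]
```

View pics/s2.png

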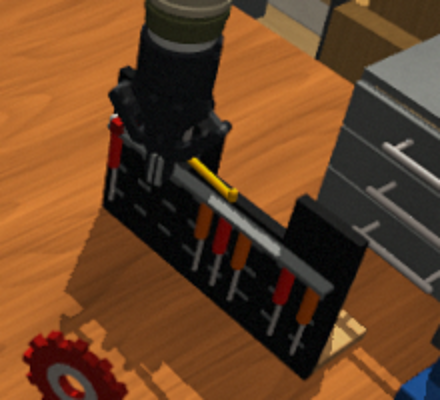

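The crop shows the hook still folded, with its tip at (235,193). The fingers at (155,180) are already in front of the board, so they missed the arm. I'll measure the fingertip height.

```bash
python3 - <<'E'
from h import *
st=get_state();t=st["tcp_pos"];print(t,st["finger_gap"],st["joint_pos"].round(3))
for n in("scene","side"):
    c=read_camera(n);P=pts(c);d=P-t
    m=(np.hypot(d[...,0],d[...,1])<.03)&(d[...,2]<.1)&(d[...,2]>-.1)
    q=P[m];print(n,len(q)); 
    if len(q): print(np.sort(q[:,2])[:40:4].round(3)); k=q[q[:,2]<q[:,2].min()+.02]; print(k.mean(0).round(4),k.min(0).round(3),k.max(0).round(3))
    T=np.linalg.inv(c["world_from_camera"]);r=cv2.Rodrigues(T[:3,:3])[0]
    print(cv2.projectPoints(np.array([t]),r,T[:3,3],c["K"],c["dist_coeffs"])[0].ravel())
save("pics/side2.png",cv2.resize(read_camera("side")["image"][250:480,100:340],None,fx=2,fy=2))
E
```

```text
[0.52443744 0.19467976 0.18108247] 6.485685259956353e-05 [ 0.212  0.287 -0.041  1.24   0.     1.418]
scene 491
[0.209 0.215 0.216 0.216 0.217 0.219 0.219 0.22  0.22  0.221]
[0.5305 0.1866 0.2217] [0.515 0.179 0.209] [0.541 0.206 0.229]
[416.55811416 159.6336714 ]
side 885
[0.211 0.214 0.214 0.215 0.216 0.217 0.217 0.218 0.219 0.219]
[0.5194 0.2002 0.2227] [0.51  0.183 0.211] [0.535 0.206 0.231]
[226.88442303 322.58383732]
```

View pics/side2.png

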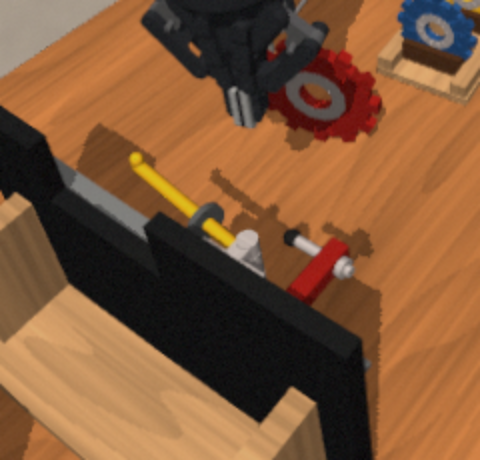

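The side view shows the fingertips at (245,125), about z 0.21. That is 29 mm above the reported TCP, so they passed over the arm without touching it. I'll allow for that offset, go back behind the arm and check the offset once more.

Call:
step_arm:
  deltas:
    - [0,0,35,0,0,0,-1]
    - [4,13,0,0,0,8,-1]
    - [4,13,0,0,0,8,-1]
    - [4,13,0,0,0,8,-1]
    - [4,13,0,0,0,8,-1]

```text
clock: 4.2
tcp_pos: [0.5399, 0.2468, 0.2147]
orientation: [0.0, 0.316, 0.949, 0.0]
wrist_force: [-0.4, -0.7, -0.4]
finger_gap: -0.0
grip_force: 0.0
```

Call:
step_arm:
  deltas:
    - [3,13,0,0,0,8,-1]
    - [3,13,0,0,0,8,-1]
    - [3,13,0,0,0,8,-1]
    - [3,14,0,0,0,8,-1]
    - [0,0,0,0,0,0,-1]

```text
clock: 4.7
tcp_pos: [0.5517, 0.3006, 0.2141]
orientation: [-0.0, 0.044, 0.999, 0.0]
wrist_force: [-0.2, -0.4, -0.7]
finger_gap: -0.0001
grip_force: 0.0
```

```bash
python3 - <<'E'
from h import *
st=get_state();t=st["tcp_pos"];print(t,st["finger_gap"])
for n in("scene","side","wrist"):
    c=read_camera(n);P=pts(c);d=P-t
    m=(np.hypot(d[...,0],d[...,1])<.025)&(d[...,2]<.1)&(d[...,2]>-.03)
    q=P[m];print(n,len(q)); 
    if len(q): print(np.sort(q[:,2])[:40:4].round(3)-t[2].round(3)); k=q[q[:,2]<np.sort(q[:,2])[5]+.015]; print(k.mean(0).round(4),k.min(0).round(3),k.max(0).round(3))
E
```

```text
[0.55174233 0.30060753 0.2140994 ] -0.00012910404272825743
scene 405
[0.027 0.03  0.03  0.033 0.034 0.035 0.036 0.037 0.038 0.039]
[0.5582 0.2927 0.2518] [0.546 0.284 0.241] [0.566 0.312 0.259]
side 1165
[0.03  0.032 0.033 0.034 0.034 0.035 0.035 0.036 0.036 0.037]
[0.5436 0.302  0.2549] [0.539 0.286 0.244] [0.56  0.314 0.261]
wrist 12373
[0.033 0.033 0.034 0.034 0.034 0.034 0.034 0.034 0.035 0.035]
[0.5423 0.3003 0.2561] [0.539 0.287 0.247] [0.547 0.313 0.262]
```

All three cameras put the real fingertips about 30 mm above the reported TCP. I'll use that from here on.

Call:
step_arm:
  deltas:
    - [0,0,-30,0,0,0,-1]
    - [0,0,-22,0,0,0,-1]
    - [0,0,-12,0,0,0,-1]
    - [0,0,0,0,0,0,-1]

```text
clock: 5.25
tcp_pos: [0.5503, 0.298, 0.1489]
orientation: [-0.002, 0.046, 0.999, -0.001]
wrist_force: [0.1, -0.7, -0.7]
finger_gap: -0.0002
grip_force: 0.0
```

Call:
step_arm:
  deltas:
    - [2,-8,0,0,0,-4.6,-1]
    - [1.5,-9,0,0,0,-5,-1]
    - [0.7,-9,0,0,0,-5,-1]

```text
clock: 5.55
tcp_pos: [0.5566, 0.2732, 0.1523]
orientation: [0.001, 0.174, 0.985, 0.001]
wrist_force: [-0.6, 1.3, -0.3]
finger_gap: -0.0001
grip_force: 0.6
```

Call:
step_arm:
  deltas:
    - [0,-9,0,0,0,-5,-1]
    - [-1,-9,0,0,0,-5,-1]
    - [-1.6,-8.8,0,0,0,-5,-1]
    - [-2.4,-8.7,0,0,0,-5,-1]
    - [-3.1,-8.4,0,0,0,-5,-1]

```text
clock: 6.05
tcp_pos: [0.5485, 0.2293, 0.1526]
orientation: [0.001, 0.383, 0.924, 0.001]
wrist_force: [-0.5, 1.4, -0.7]
finger_gap: -0.0
grip_force: 0.6
```

Call:
step_arm:
  deltas:
    - [-3.9,-8,0,0,0,-5,-1]
    - [-4.6,-7.7,0,0,0,-5,-1]
    - [-5.2,-7.3,0,0,0,-5,-1]
    - [-5.8,-6.8,0,0,0,-5,-1]
    - [-6.4,-6.3,0,0,0,-5,-1]

```text
clock: 6.55
tcp_pos: [0.5228, 0.1931, 0.1527]
orientation: [0.001, 0.574, 0.819, 0.002]
wrist_force: [-0.1, 1.3, 1.5]
finger_gap: 0.0004
grip_force: 0.6
```

Call:
step_arm:
  deltas:
    - [-4,-3.5,0,0,0,-3,-1]
    - [-2.8,-2.2,0,0,0,-2,-1]
    - [-2.9,-2.1,0,0,0,-2,-1]
    - [-3,-2,0,0,0,-2,-1]

```text
clock: 6.95
tcp_pos: [0.5103, 0.1834, 0.1527]
orientation: [0.001, 0.636, 0.772, 0.002]
wrist_force: [0.1, 0.8, 0.3]
finger_gap: -0.0002
grip_force: 0.6
```

Call:
step_arm:
  deltas:
    - [-1.5,-1,0,0,0,-1,-1]
    - [-1.5,-1,0,0,0,-1,-1]

```text
clock: 7.15
tcp_pos: [0.5071, 0.1814, 0.1522]
orientation: [0.001, 0.649, 0.761, 0.001]
wrist_force: [1.8, 0.2, 1.8]
finger_gap: -0.0001
grip_force: 0.9
```

Call:
step_arm:
  deltas:
    - [-1.5,-0.9,0,0,0,-1,-1]
    - [-1.5,-0.9,0,0,0,-1,-1]

```text
clock: 7.35
tcp_pos: [0.5035, 0.1794, 0.1512]
orientation: [0.0, 0.662, 0.75, 0.0]
wrist_force: [0.6, 0.1, 1.0]
finger_gap: 0.0001
grip_force: 0.9
```

Call:
step_arm:
  deltas:
    - [-1.6,-0.9,0,0,0,-1,-1]
    - [0,0,0,0,0,0,-1]

```text
clock: 7.55
tcp_pos: [0.5012, 0.1784, 0.1507]
orientation: [-0.0, 0.668, 0.744, -0.0]
wrist_force: [1.0, 0.7, 1.1]
finger_gap: -0.0003
grip_force: 0.6
```

Call:
step_arm:
  deltas:
    - [-1.6,-0.8,0,0,0,-1,-1]
    - [-1.6,-0.8,0,0,0,-1,-1]

```text
clock: 7.75
tcp_pos: [0.4981, 0.1769, 0.1506]
orientation: [0.0, 0.681, 0.732, -0.0]
wrist_force: [0.9, 0.7, 1.7]
finger_gap: -0.0001
grip_force: 0.8
```

Call:
step_arm:
  deltas:
    - [-1.6,-0.8,0,0,0,-1,-1]
    - [-1.6,-0.7,0,0,0,-1,-1]

```text
clock: 7.95
tcp_pos: [0.4948, 0.1754, 0.1507]
orientation: [0.0, 0.694, 0.72, -0.0]
wrist_force: [1.3, 0.4, 1.3]
finger_gap: -0.0001
grip_force: 0.7
```

Call:
step_arm:
  deltas:
    - [-1.7,-0.7,0,0,0,-1,-1]
    - [0,0,0,0,0,0,-1]

```text
clock: 8.15
tcp_pos: [0.493, 0.1746, 0.1507]
orientation: [-0.0, 0.7, 0.714, -0.0]
wrist_force: [1.1, -0.4, 1.6]
finger_gap: -0.0002
grip_force: 0.4
```

Call:
step_arm:
  deltas:
    - [-1.6,-0.7,0,0,0,-1,-1]
    - [-1.6,-0.7,0,0,0,-1,-1]

```text
clock: 8.35
tcp_pos: [0.49, 0.1734, 0.1507]
orientation: [-0.0, 0.713, 0.702, 0.0]
wrist_force: [1.5, 0.3, 1.2]
finger_gap: 0.0001
grip_force: 0.7
```

Call:
step_arm:
  deltas:
    - [-1.7,-0.6,0,0,0,-1,-1]
    - [-1.7,-0.6,0,0,0,-1,-1]

```text
clock: 8.55
tcp_pos: [0.4866, 0.1721, 0.1507]
orientation: [0.0, 0.725, 0.689, 0.0]
wrist_force: [1.7, -0.3, 0.6]
finger_gap: -0.0002
grip_force: 0.7
```

Call:
step_arm:
  deltas:
    - [-1.7,-0.6,0,0,0,-1,-1]
    - [0,0,0,0,0,0,-1]

```text
clock: 8.75
tcp_pos: [0.4847, 0.1715, 0.1507]
orientation: [-0.0, 0.73, 0.683, -0.0]
wrist_force: [0.7, 0.5, 0.7]
finger_gap: -0.0003
grip_force: 0.3
```

Call:
step_arm:
  deltas:
    - [-1.7,-0.5,0,0,0,-1,-1]
    - [-1.7,-0.5,0,0,0,-1,-1]

```text
clock: 8.95
tcp_pos: [0.4816, 0.1705, 0.1507]
orientation: [0.0, 0.742, 0.67, 0.0]
wrist_force: [1.2, -0.1, 1.0]
finger_gap: -0.0
grip_force: 0.6
```

Call:
step_arm:
  deltas:
    - [-1.7,-0.5,0,0,0,-1,-1]
    - [0,0,0,0,0,0,-1]

```text
clock: 9.15
tcp_pos: [0.4796, 0.17, 0.1507]
orientation: [-0.0, 0.748, 0.664, -0.0]
wrist_force: [-0.8, 0.2, 0.5]
finger_gap: 0.0
grip_force: 0.4
```

Call:
step_arm:
  deltas:
    - [-1.7,-0.4,0,0,0,-1,-1]
    - [-1.7,-0.4,0,0,0,-1,-1]

```text
clock: 9.35
tcp_pos: [0.4765, 0.1692, 0.1507]
orientation: [0.0, 0.76, 0.65, 0.0]
wrist_force: [1.4, -1.0, -0.3]
finger_gap: 0.0001
grip_force: 0.7
```

Call:
step_arm:
  deltas:
    - [-1.7,-0.4,0,0,0,-1,-1]
    - [0,0,0,0,0,0,-1]

```text
clock: 9.55
tcp_pos: [0.4749, 0.1688, 0.1508]
orientation: [0.0, 0.765, 0.644, 0.0]
wrist_force: [2.3, 0.6, 0.4]
finger_gap: -0.0001
grip_force: 0.7
```

Call:
step_arm:
  deltas:
    - [-1.7,-0.3,0,0,0,-1,-1]
    - [0,0,0,0,0,0,-1]

```text
clock: 9.75
tcp_pos: [0.4737, 0.1685, 0.1509]
orientation: [0.0, 0.771, 0.637, 0.001]
wrist_force: [4.1, -0.0, -0.2]
finger_gap: 0.0001
grip_force: 1.6
```

Call:
step_arm:
  deltas:
    - [-1,-0.2,0,0,0,0,-1]
    - [0,0,0,0,0,0,-1]

```text
clock: 9.95
tcp_pos: [0.473, 0.1684, 0.1509]
orientation: [0.0, 0.771, 0.637, 0.001]
wrist_force: [5.3, 0.2, -1.2]
finger_gap: 0.0003
grip_force: 2.1
```

Call:
step_arm:
  deltas:
    - [-1.2,-0.2,0,0,0,0,-1]
    - [0,0,0,0,0,0,-1]

```text
clock: 10.15
tcp_pos: [0.4722, 0.1684, 0.151]
orientation: [0.001, 0.771, 0.637, 0.001]
wrist_force: [6.7, 0.7, -2.2]
finger_gap: 0.0003
grip_force: 2.5
```

Call:
step_arm:
  deltas:
    - [-0.6,0,0,0,0,0,-1]
    - [0,0,0,0,0,0,-1]

```text
clock: 10.35
tcp_pos: [0.472, 0.1684, 0.151]
orientation: [0.001, 0.771, 0.637, 0.001]
wrist_force: [7.2, 0.9, -2.2]
finger_gap: 0.0
grip_force: 2.8
```

The hook pushed back with 7 N (about 25 N at the buffer), so it sits firmly on the stop. Next I back off and go to the rack.

Call:
step_arm:
  deltas:
    - [15,0,0,0,0,0,-1]
    - [5,0,40,0,0,0,-1]
    - [0,0,40,0,0,8,-1]
    - [10,-40,0,0,0,8.5,-1]
    - [10,-45,0,0,0,8.5,-1]

```text
clock: 10.85
tcp_pos: [0.5092, 0.0885, 0.232]
orientation: [0.0, 0.617, 0.787, 0.0]
wrist_force: [0.9, 0.4, -0.8]
finger_gap: 0.0004
grip_force: 0.0
```

Call:
step_arm:
  deltas:
    - [10,-45,0,0,0,8.5,-0.5]
    - [10,-45,0,0,0,8.5,-0.3]
    - [10,-45,0,0,0,8.5,-0.3]
    - [10,-45,0,0,0,8.5,-0.3]
    - [10,-45,0,0,0,8.5,-0.3]

```text
clock: 11.35
tcp_pos: [0.5568, -0.1298, 0.2303]
orientation: [-0.001, 0.304, 0.953, 0.0]
wrist_force: [0.7, -0.0, -0.1]
finger_gap: 0.0299
grip_force: 0.0
```

Call:
step_arm:
  deltas:
    - [10,-45,0,0,0,8.5,-0.3]
    - [10,-45,0,0,0,8.5,-0.3]
    - [10,-25,0,0,0,8.5,-0.3]
    - [0,0,0,0,0,8,-0.3]
    - [0,0,0,0,0,0,-0.3]

```text
clock: 11.85
tcp_pos: [0.5869, -0.2442, 0.2294]
orientation: [-0.002, 0.02, 1.0, 0.001]
wrist_force: [-1.3, 1.3, 0.7]
finger_gap: 0.0297
grip_force: 0.0
```

```bash
python3 - <<'E'
from h import *
st=get_state();print(st["tcp_pos"],st["orientation"],st["finger_gap"],st["joint_pos"].round(2))
c=read_camera("wrist");save("pics/w3.png",c["image"]);P=pts(c)
hsv=cv2.cvtColor(c["image"],cv2.COLOR_RGB2HSV);H,S,V=[hsv[...,i].astype(int) for i in range(3)]
q=P[((H<5)|(H>174))&(S>150)&(V>50)&(abs(P[...,1]+.258)<.04)&(abs(P[...,0]-.585)<.08)&(P[...,2]<.12)]
t=q[q[:,2]>.09];print("top",len(t),t.mean(0).round(4),t.min(0).round(3),t.max(0).round(3));print(np.percentile(q,[1,99],axis=0).round(4))
v=cv2.fitLine(t[:,:2].astype(np.float32),cv2.DIST_HUBER,0,.01,.01).ravel();print(v)
c=read_camera("scene");P=pts(c);s=read_camera("side");
for c in(c,s):
    P=pts(c);hsv=cv2.cvtColor(c["image"],cv2.COLOR_RGB2HSV);H,S,V=[hsv[...,i].astype(int) for i in range(3)]
    x,y,z=np.moveaxis(P,-1,0)
    q=P[(H>18)&(H<34)&(S>120)&(V>60)&(y>.12)&(y<.33)&(z>.17)&(z<.21)&(x>.4)&(x<.65)]
    v=cv2.fitLine(q[:,:2].astype(np.float32),cv2.DIST_HUBER,0,.01,.01).ravel()
    print("hook",len(q),v.round(4),q.min(0).round(3),q.max(0).round(3),np.degrees(np.arctan(v[1]/v[0])), "tip",q[q[:,2]>.199].mean(0).round(4))
E
```

```text
[ 0.58685108 -0.2441793   0.22941857] [-0.00156679  0.0203182   0.99979168  0.0011464 ] 0.029685251777879486 [-0.52  0.44  0.29  1.43  0.   -0.48]
top 720 [ 0.5831 -0.2561  0.0984] [ 0.558 -0.264  0.092] [ 0.611 -0.249  0.106]
[[ 0.5402 -0.2654  0.0371]
 [ 0.6221 -0.2476  0.1049]]
[ 0.99158096  0.12948832  0.5831345  -0.25610438]
hook 177 [ 0.0293 -0.9996  0.458   0.1976] [0.431 0.145 0.172] [0.463 0.284 0.202] -88.31998 tip [0.4584 0.149  0.2007]
hook 501 [ 0.0328 -0.9995  0.4523  0.2308] [0.446 0.149 0.18 ] [0.463 0.268 0.204] -88.11946 tip [0.4556 0.1532 0.2008]
```

View pics/w3.png

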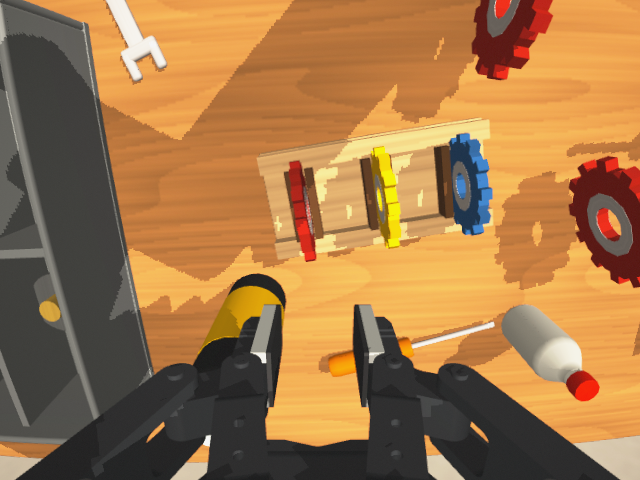

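The wrist view shows the red sprocket in the rack at (302,210) with free space around it; the can at (245,310) stays clear of the gripper body. Now I'll align and go down.

Call:
step_arm:
  deltas:
    - [-3,-13,-30,0,0,5,-0.3]
    - [0,0,-45,0,0,4.7,-0.3]
    - [0,0,-45,0,0,0,-0.3]
    - [0,0,-20,0,0,0,-0.3]
    - [0,0,0,0,0,0,-0.3]

```text
clock: 12.5
tcp_pos: [0.582, -0.2541, 0.087]
orientation: [-0.003, -0.065, 0.998, 0.002]
wrist_force: [-0.6, 0.1, -0.8]
finger_gap: 0.0299
grip_force: 0.0
```

```bash
python3 - <<'E'
from h import *
st=get_state();t=st["tcp_pos"];print(t,st["orientation"],st["finger_gap"])
for n in ("scene","side"):
    c=read_camera(n);P=pts(c);hsv=cv2.cvtColor(c["image"],cv2.COLOR_RGB2HSV);H,S,V=[hsv[...,i].astype(int) for i in range(3)]
    d=P-t; red=((H<5)|(H>174))&(S>150)&(V>50)
    q=P[(abs(d[...,0])<.02)&(abs(d[...,1])<.045)&(P[...,2]>.107)&(P[...,2]<t[2]+.06)]
    print(n,len(q)); 
    if len(q): print("finger zmin",np.sort(q[:,2])[:20:3].round(3),q.min(0).round(3),q.max(0).round(3), "ygaps",np.histogram(q[:,1],12))
    r=P[red&(abs(P[...,1]+.258)<.03)&(abs(P[...,0]-.585)<.06)&(P[...,2]<.12)]
    if len(r): print("red",r.mean(0).round(4))
w=read_camera("wrist");save("pics/w4.png",w["image"])
E
```

```text
[ 0.58204981 -0.25410668  0.08700537] [-0.00323166 -0.06463854  0.99790077  0.00233874] 0.029917493777217648
scene 158
finger zmin [0.117 0.119 0.12  0.121 0.122 0.122 0.123] [ 0.569 -0.284  0.117] [ 0.597 -0.227  0.147] ygaps (array([21, 25, 22,  3,  0,  0,  0,  0, 12, 42, 16, 17]), array([-0.28414228, -0.27939428, -0.27464628, -0.26989828, -0.26515028,
       -0.26040228, -0.25565427, -0.25090627, -0.24615827, -0.24141027,
       -0.23666227, -0.23191427, -0.22716627]))
red [ 0.6019 -0.258   0.0766]
side 147
finger zmin [0.12  0.121 0.121 0.122 0.123 0.123 0.124] [ 0.569 -0.278  0.12 ] [ 0.592 -0.225  0.147] ygaps (array([ 8, 42,  6,  0,  0,  0,  0,  0,  9, 22, 24, 36]), array([-0.27831217, -0.27386651, -0.26942085, -0.26497519, -0.26052953,
       -0.25608387, -0.2516382 , -0.24719254, -0.24274688, -0.23830122,
       -0.23385556, -0.2294099 , -0.22496424]))
red [ 0.5792 -0.254   0.0738]
```

View pics/w4.png

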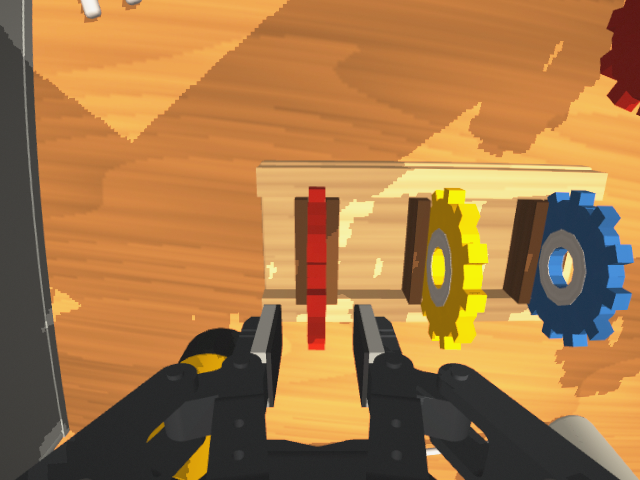

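The view is edge-on: the red sprocket at (316,265) lies midway between the pads at (268,345) and (368,345). I'll go down, close on it and lift slightly.

Call:
step_arm:
  deltas:
    - [1,-1,-25,0,0,0,-0.3]
    - [0,0,-10,0,0,0,-0.3]
    - [0,0,0,0,0,0,-0.3]

```text
clock: 12.95
tcp_pos: [0.5855, -0.2575, 0.0555]
orientation: [-0.0, -0.065, 0.998, 0.0]
wrist_force: [-0.8, 0.5, -0.1]
finger_gap: 0.0296
grip_force: 0.0
```

Call:
step_arm:
  deltas:
    - [0,0,0,0,0,0,-1]
    - [0,0,0,0,0,0,-1]
    - [0,0,0,0,0,0,-1]
    - [0,0,0,0,0,0,-1]
  newtons: 60

```text
clock: 13.35
tcp_pos: [0.5868, -0.2581, 0.0572]
orientation: [0.001, -0.065, 0.998, -0.0]
wrist_force: [0.1, 1.7, 6.3]
finger_gap: 0.0071
grip_force: 61.0
```

Call:
step_arm:
  deltas:
    - [0,0,10,0,0,0,-1]
    - [0,0,30,0,0,0,-1]
    - [0,0,45,0,0,0,-1]
    - [0,0,45,0,0,0,-1]
    - [0,0,30,0,0,0,-1]

```text
clock: 13.85
tcp_pos: [0.5864, -0.2583, 0.2194]
orientation: [0.001, -0.065, 0.998, -0.001]
wrist_force: [1.4, -1.1, -2.7]
finger_gap: 0.0075
grip_force: 59.9
```

```bash
cat > m.py <<'E'
from h import *
def sprocket():
    st=get_state();t=st["tcp_pos"];print(st["clock"],"tcp",t.round(4),st["orientation"].round(3),"gap",st["finger_gap"].round(4),"F",st["wrist_force"].round(1))
    for n in("scene","side"):
        c=read_camera(n);P=pts(c);hsv=cv2.cvtColor(c["image"],cv2.COLOR_RGB2HSV);H,S,V=[hsv[...,i].astype(int) for i in range(3)]
        d=P-t;near=(np.hypot(d[...,0],d[...,1])<.06)&(d[...,2]<.08)&(d[...,2]>-.07)
        q=P[((H<5)|(H>174))&(S>140)&(V>40)&near]
        if len(q)<20: print(n,"no red");continue
        for _ in range(4):
            m=q.mean(0);nn=np.linalg.svd(q-m,full_matrices=False)[2][2];e=(q-m)@nn;q=q[abs(e)<.003] if (abs(e)<.003).sum()>20 else q
        nn*=np.sign(nn[1]);lo,hi=np.percentile(q,[1,99],axis=0)
        hub=P[(S<60)&(V>50)&near&(abs((P-m)@nn)<.003)&(d[...,2]<.03)]
        print(n,len(q),"n",nn.round(3),"m",m.round(4),"lo",lo.round(4),"hi",hi.round(4),"hub",len(hub),hub.mean(0).round(4) if len(hub) else "")
def hook():
    for n in("scene","side"):
        c=read_camera(n);P=pts(c);hsv=cv2.cvtColor(c["image"],cv2.COLOR_RGB2HSV);H,S,V=[hsv[...,i].astype(int) for i in range(3)]
        x,y,z=np.moveaxis(P,-1,0)
        q=P[(H>18)&(H<34)&(S>120)&(V>60)&(y>.12)&(y<.27)&(z>.17)&(z<.21)&(x>.42)&(x<.6)]
        if len(q)>5: print(n,"hook",len(q),"slope",np.polyfit(q[:,1],q[:,0],1).round(4),q.min(0).round(4),q.max(0).round(4),"tip",q[q[:,2]>.199].mean(0).round(4))
E
python3 -c "
from m import *
sprocket();hook()"
```

```text
Traceback (most recent call last):
  File "m.py", line 3, in sprocket
    st=get_state();t=st["tcp_pos"];print(st["clock"],"tcp",t.round(4),st["orientation"].round(3),"gap",st["finger_gap"].round(4),"F",st["wrist_force"].round(1))
                                                                                                       ^^^^^^^^^^^^^^^^^^^^^^
AttributeError: 'float' object has no attribute 'round'
```

```bash
sed -i 's/st\["finger_gap"\].round(4)/round(st["finger_gap"],4)/' m.py
python3 -c "
from m import *
sprocket();hook()"
```

```text
13.85 tcp [ 0.5864 -0.2583  0.2194] [ 0.001 -0.065  0.998 -0.001] gap 0.0075 F [ 1.4 -1.1 -2.7]
scene 279 n [-0.15   0.988 -0.04 ] m [ 0.6046 -0.2601  0.2213] lo [ 0.5559 -0.2687  0.18  ] hi [ 0.6311 -0.2538  0.2608] hub 31 [ 0.5954 -0.2636  0.2174]
side 655 n [-0.133  0.991  0.006] m [ 0.5841 -0.2558  0.2236] lo [ 0.5437 -0.2625  0.1845] hi [ 0.6271 -0.2488  0.2658] hub 170 [ 0.5856 -0.2552  0.2254]
scene hook 176 slope [-0.029   0.4637] [0.4413 0.1456 0.1811] [0.4629 0.2631 0.2025] tip [0.4587 0.1493 0.2006]
side hook 496 slope [-0.0354  0.4607] [0.4452 0.1484 0.1806] [0.4635 0.2669 0.204 ] tip [0.4556 0.1525 0.2008]
```

Call:
step_arm:
  deltas:
    - [-10,25,0,0,0,0,-1]
    - [-13,38,0,0,0,-2,-1]
    - [-13,38,0,0,0,-2,-1]
    - [-13,38,0,0,0,-2.3,-1]
    - [-13,38,0,0,0,0,-1]

```text
clock: 14.55
tcp_pos: [0.5215, -0.0791, 0.2127]
orientation: [-0.003, -0.009, 1.0, 0.001]
wrist_force: [0.7, -0.0, -2.8]
finger_gap: 0.0076
grip_force: 59.9
```

Call:
step_arm:
  deltas:
    - [-13,38,0,0,0,0,-1]
    - [-13,38,0,0,0,0,-1]
    - [-13,38,0,0,0,0,-1]
    - [-13,38,0,0,0,0,-1]
    - [-14,35,0,0,0,0,-1]

```text
clock: 15.05
tcp_pos: [0.4555, 0.1075, 0.2131]
orientation: [-0.002, -0.01, 1.0, -0.0]
wrist_force: [0.4, 1.6, -2.8]
finger_gap: 0.0072
grip_force: 59.9
```

Call:
step_arm:
  deltas:
    - [0,0,-15,0,0,0,-1]
    - [0,0,-13,0,0,0,-1]
    - [0,0,0,0,0,0,-1]

```text
clock: 15.35
tcp_pos: [0.4547, 0.1064, 0.1838]
orientation: [-0.004, -0.01, 1.0, -0.0]
wrist_force: [-0.8, 0.5, -4.0]
finger_gap: 0.0074
grip_force: 59.8
```

```bash
python3 -c "
from m import *
sprocket();hook()
a=read_camera('side')['image'][230:470,130:330];b=read_camera('scene')['image'][70:280,330:510]
save('pics/t5.png',np.hstack([cv2.resize(a,(400,480)),cv2.resize(b,(400,480))]))"
```

```text
15.35 tcp [0.4547 0.1064 0.1838] [-0.004 -0.01   1.    -0.   ] gap 0.0074 F [-0.8  0.5 -4. ]
scene 404 n [-0.024  1.    -0.008] m [0.4598 0.1019 0.1813] lo [0.412  0.0992 0.1434] hi [0.4998 0.1051 0.2231] hub 82 [0.4534 0.1013 0.1837]
side 942 n [-0.028  1.     0.003] m [0.4507 0.1103 0.1852] lo [0.4101 0.107  0.1454] hi [0.4974 0.1127 0.2261] hub 236 [0.454  0.1111 0.1871]
scene hook 179 slope [-0.0288  0.4636] [0.4436 0.1448 0.1837] [0.463  0.2644 0.2024] tip [0.4582 0.1622 0.2004]
side hook 493 slope [-0.0371  0.4609] [0.4456 0.1493 0.1798] [0.4643 0.2668 0.2026] tip [0.4561 0.1531 0.2008]
```

View pics/t5.png

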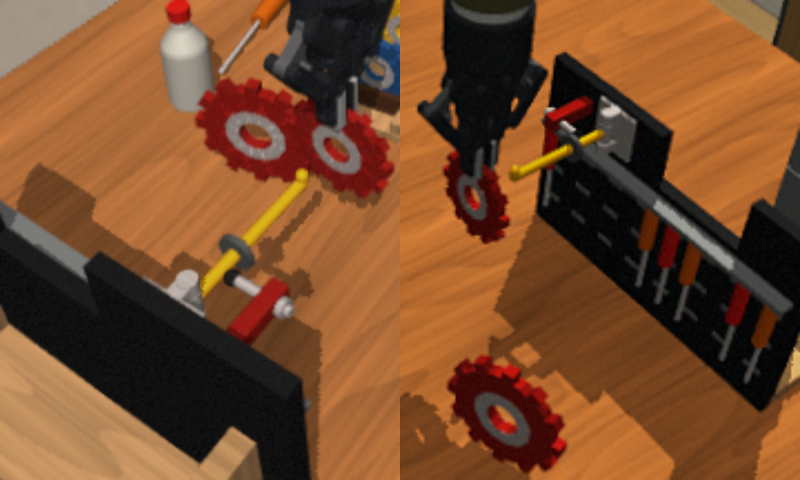

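The side crop (left) shows the held sprocket at (338,150) just outside the hook tip at (302,177). The scene crop (right) shows it at (475,195), ahead of the tip at (515,173), with its axis along the arm. It needs to come up about 9.5 mm and 2 mm in x.

Call:
step_arm:
  deltas:
    - [2,0,9.5,0,0,0,-1]
    - [0,0,0,0,0,0,-1]
    - [0,0,0,0,0,0,-1]

```text
clock: 15.95
tcp_pos: [0.4607, 0.106, 0.198]
orientation: [0.001, -0.01, 1.0, 0.0]
wrist_force: [-0.2, -0.2, -2.4]
finger_gap: 0.0067
grip_force: 59.9
```

```bash
python3 -c "
from m import *
sprocket()"
```

```text
15.95 tcp [0.4607 0.106  0.198 ] [ 0.001 -0.01   1.     0.   ] gap 0.0067 F [-0.2 -0.2 -2.4]
scene 411 n [-0.022  1.     0.004] m [0.4657 0.1017 0.1946] lo [0.4192 0.099  0.1558] hi [0.5046 0.1049 0.2372] hub 83 [0.459  0.101  0.1978]
side 979 n [-0.024  1.     0.01 ] m [0.4555 0.1104 0.1977] lo [0.415  0.1072 0.1575] hi [0.5014 0.1127 0.2381] hub 245 [0.4589 0.1111 0.1996]
```

Call:
step_arm:
  deltas:
    - [-3,0,-3,0,0,0,-1]
    - [0,0,0,0,0,0,-1]

```text
clock: 16.25
tcp_pos: [0.456, 0.1061, 0.1936]
orientation: [-0.001, -0.01, 1.0, 0.0]
wrist_force: [-0.6, 0.1, -3.1]
finger_gap: 0.0074
grip_force: 59.9
```

Call:
step_arm:
  deltas:
    - [0,8,0,0,0,0,-1]
    - [0,8,0,0,0,0,-1]
    - [0,0,0,0,0,0,-1]

```text
clock: 16.55
tcp_pos: [0.457, 0.1233, 0.1942]
orientation: [0.0, -0.011, 1.0, 0.0]
wrist_force: [0.5, 0.7, -3.0]
finger_gap: 0.0072
grip_force: 59.9
```

Call:
step_arm:
  deltas:
    - [0,6,0,0,0,0,-1]
    - [0,6,0,0,0,0,-1]
    - [0,6,0,0,0,0,-1]

```text
clock: 16.85
tcp_pos: [0.457, 0.1407, 0.1942]
orientation: [0.0, -0.01, 1.0, 0.0]
wrist_force: [0.9, 0.2, -2.7]
finger_gap: 0.0074
grip_force: 59.9
```

Call:
step_arm:
  deltas:
    - [0,5,0,0,0,0,-1]
    - [0,5,0,0,0,0,-1]
    - [0,0,0,0,0,0,-1]

```text
clock: 17.15
tcp_pos: [0.457, 0.1508, 0.1942]
orientation: [0.0, -0.01, 1.0, 0.0]
wrist_force: [0.1, -0.3, -3.5]
finger_gap: 0.007
grip_force: 59.9
```

```bash
python3 -c "
from m import *
sprocket();hook()
a=read_camera('side')['image'][270:430,190:330];b=read_camera('scene')['image'][100:240,350:470]
save('pics/t6.png',np.hstack([cv2.resize(a,(400,480)),cv2.resize(b,(400,480))]))"
```

```text
17.15 tcp [0.457  0.1508 0.1942] [ 0.   -0.01  1.    0.  ] gap 0.007 F [ 0.1 -0.3 -3.5]
scene 382 n [-0.034  0.999 -0.001] m [0.4616 0.1451 0.192 ] lo [0.4175 0.1423 0.1548] hi [0.5005 0.1486 0.2326] hub 91 [0.4558 0.1445 0.1952]
side 899 n [-0.028  1.     0.009] m [0.4495 0.1544 0.1953] lo [0.4108 0.151  0.1545] hi [0.4987 0.1566 0.2342] hub 215 [0.4549 0.155  0.1968]
scene hook 125 slope [-0.0366  0.4652] [0.4422 0.1443 0.1821] [0.467  0.2622 0.204 ] tip [0.4635 0.1443 0.204 ]
side hook 498 slope [-0.0368  0.4609] [0.4457 0.1507 0.1795] [0.4638 0.2676 0.2028] tip [0.4559 0.1537 0.2014]
```

View pics/t6.png

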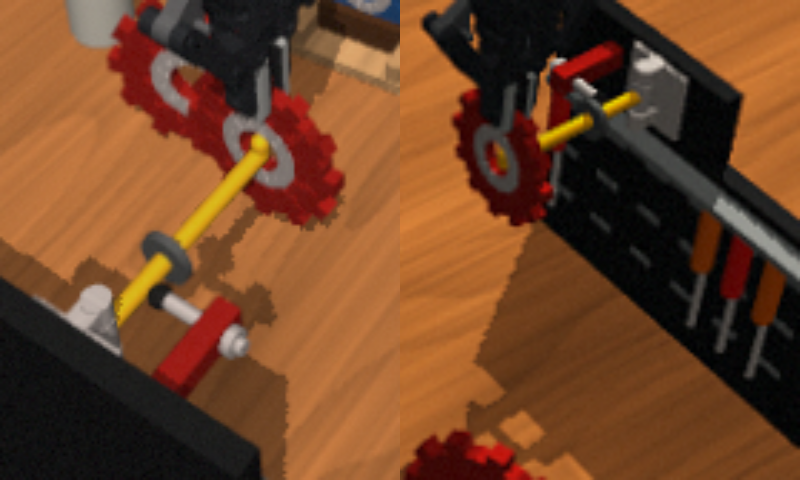

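The hook tip shows through the bore in both crops, left (258,147) and right (500,157), with no contact force. I'll carry on past the tip.

Call:
step_arm:
  deltas:
    - [0,5,0,0,0,0,-1]
    - [-0.3,5,0,0,0,0,-1]
    - [-0.3,5,0,0,0,0,-1]
    - [-0.3,4,0,0,0,0,-1]
    - [0,0,0,0,0,0,-1]

```text
clock: 17.95
tcp_pos: [0.456, 0.1698, 0.1942]
orientation: [-0.0, -0.01, 1.0, 0.0]
wrist_force: [0.4, 0.5, -2.6]
finger_gap: 0.0072
grip_force: 59.9
```

Call:
step_arm:
  deltas:
    - [-0.2,4,-3,0,0,0,-1]
    - [-0.2,4,-2.5,0,0,0,-1]
    - [-0.2,4,-2,0,0,0,-1]
    - [0,0,0,0,0,0,-1]

```text
clock: 18.35
tcp_pos: [0.4551, 0.1816, 0.1862]
orientation: [-0.0, -0.01, 1.0, 0.0]
wrist_force: [0.0, -0.5, -3.4]
finger_gap: 0.0073
grip_force: 59.9
```

Call:
step_arm:
  deltas:
    - [-0.2,6,0,0,0,0,-1]
    - [-0.2,7,0,0,0,0,-1]
    - [-0.2,7,0,0,0,0,-1]
    - [-0.2,7,0,0,0,0,-1]
    - [0,0,0,0,0,0,-1]

```text
clock: 18.85
tcp_pos: [0.4547, 0.2092, 0.1868]
orientation: [0.0, -0.011, 1.0, 0.0]
wrist_force: [-0.0, -0.3, -3.3]
finger_gap: 0.0073
grip_force: 59.9
```

Call:
step_arm:
  deltas:
    - [-0.1,3,0,0,0,0,-1]
    - [0,2,0,0,0,0,-1]
    - [0,0,0,0,0,0,-1]

```text
clock: 19.15
tcp_pos: [0.4546, 0.2133, 0.1867]
orientation: [0.0, -0.01, 1.0, 0.0]
wrist_force: [1.0, -1.0, -3.3]
finger_gap: 0.0073
grip_force: 59.9
```

```bash
python3 -c "
from m import *
sprocket();hook()"
```

```text
19.15 tcp [0.4546 0.2133 0.1867] [ 0.   -0.01  1.    0.  ] gap 0.0073 F [ 1.  -1.  -3.3]
scene 380 n [-0.043  0.999  0.003] m [0.4605 0.2081 0.1855] lo [0.4147 0.2046 0.1432] hi [0.4984 0.2118 0.2259] hub 88 [0.4544 0.2071 0.1893]
side 156 n [0.049 0.997 0.057] m [0.4436 0.217  0.2103] lo [0.427  0.2129 0.1571] hi [0.4972 0.2184 0.2294] hub 151 [0.4482 0.2181 0.1913]
scene hook 138 slope [-0.0224  0.4625] [0.452  0.1458 0.1869] [0.4636 0.2637 0.2023] tip [0.4573 0.15   0.2009]
side hook 378 slope [-0.0373  0.461 ] [0.4456 0.1471 0.1801] [0.4643 0.2669 0.2041] tip [0.4557 0.1528 0.2012]
```

Call:
step_arm:
  deltas:
    - [0,1.5,0,0,0,0,-1]
    - [0,1.5,0,0,0,0,-1]

```text
clock: 19.55
tcp_pos: [0.4546, 0.2161, 0.1868]
orientation: [0.0, -0.01, 1.0, 0.0]
wrist_force: [0.3, -0.3, -2.5]
finger_gap: 0.0075
grip_force: 59.9
```

Call:
step_arm:
  deltas:
    - [0,1,0,0,0,0,-1]
    - [0,0,0,0,0,0,-1]

```text
clock: 19.75
tcp_pos: [0.4546, 0.2173, 0.1867]
orientation: [-0.0, -0.01, 1.0, 0.0]
wrist_force: [0.3, 0.2, -2.9]
finger_gap: 0.0072
grip_force: 59.9
```

Call:
step_arm:
  deltas:
    - [0,0.8,0,0,0,0,-1]
    - [0,0,0,0,0,0,-1]

```text
clock: 19.95
tcp_pos: [0.4546, 0.218, 0.1867]
orientation: [0.0, -0.01, 1.0, 0.0]
wrist_force: [0.5, 0.5, -2.3]
finger_gap: 0.0078
grip_force: 59.9
```

Call:
step_arm:
  deltas:
    - [0,0.8,0,0,0,0,-1]
    - [0,0,0,0,0,0,-1]

```text
clock: 20.15
tcp_pos: [0.4546, 0.2188, 0.1867]
orientation: [-0.0, -0.01, 1.0, 0.0]
wrist_force: [1.1, 0.1, -2.4]
finger_gap: 0.0072
grip_force: 59.9
```

Call:
step_arm:
  deltas:
    - [0,0.8,0,0,0,0,-1]
    - [0,0,0,0,0,0,-1]

```text
clock: 20.35
tcp_pos: [0.4546, 0.2193, 0.1867]
orientation: [-0.0, -0.01, 1.0, -0.0]
wrist_force: [-0.1, -1.5, -2.4]
finger_gap: 0.0072
grip_force: 60.0
```

Call:
step_arm:
  deltas:
    - [0,0.8,0,0,0,0,-1]
    - [0,0,0,0,0,0,-1]

```text
clock: 20.55
tcp_pos: [0.4546, 0.2195, 0.1867]
orientation: [0.0, -0.01, 1.0, -0.001]
wrist_force: [0.7, -5.0, -2.2]
finger_gap: 0.0072
grip_force: 60.1
```

Contact with the collar at y ≈ 0.2194. I'll ease off and lower the sprocket onto the arm.

Call:
step_arm:
  deltas:
    - [0,-0.6,-1,0,0,0,-1]
    - [0,0,-1,0,0,0,-1]
    - [0,0,0,0,0,0,-1]

```text
clock: 20.85
tcp_pos: [0.4545, 0.2194, 0.1846]
orientation: [-0.0, -0.01, 1.0, -0.0]
wrist_force: [-0.3, -4.5, -2.3]
finger_gap: 0.0074
grip_force: 60.0
```

Call:
step_arm:
  deltas:
    - [0,0,-1,0,0,0,-1]
    - [0,0,0,0,0,0,-1]

```text
clock: 21.05
tcp_pos: [0.4545, 0.2194, 0.1836]
orientation: [-0.0, -0.01, 1.0, -0.0]
wrist_force: [0.1, -4.6, -3.1]
finger_gap: 0.0075
grip_force: 60.1
```

Call:
step_arm:
  deltas:
    - [0,-0.3,-0.8,0,0,0,-1]
    - [0,0,0,0,0,0,-1]

```text
clock: 21.25
tcp_pos: [0.4545, 0.2194, 0.1828]
orientation: [-0.0, -0.01, 1.0, 0.0]
wrist_force: [-0.2, -3.8, -1.7]
finger_gap: 0.0074
grip_force: 60.1
```

Call:
step_arm:
  deltas:
    - [0,0,-0.8,0,0,0,-1]
    - [0,0,0,0,0,0,-1]

```text
clock: 21.45
tcp_pos: [0.4545, 0.2194, 0.1822]
orientation: [0.0, -0.01, 1.0, 0.0]
wrist_force: [-0.3, -5.2, -1.3]
finger_gap: 0.007
grip_force: 60.2
```

Call:
step_arm:
  deltas:
    - [0,-0.5,-0.8,0,0,0,-1]
    - [0,0,0,0,0,0,-1]

```text
clock: 21.65
tcp_pos: [0.4548, 0.2194, 0.182]
orientation: [0.0, -0.01, 1.0, 0.001]
wrist_force: [-0.8, -3.4, 3.8]
finger_gap: 0.0072
grip_force: 60.7
```

Call:
step_arm:
  deltas:
    - [0,-0.3,-0.5,0,0,0,-1]
    - [0,0,0,0,0,0,-1]

```text
clock: 21.85
tcp_pos: [0.455, 0.2193, 0.1819]
orientation: [0.001, -0.01, 1.0, 0.001]
wrist_force: [-0.8, -2.6, 6.2]
finger_gap: 0.0076
grip_force: 61.1
```

Call:
step_arm:
  deltas:
    - [0,0,0.7,0,0,0,-1]
    - [0,0,0,0,0,0,-1]
  newtons: 20

```text
clock: 22.05
tcp_pos: [0.455, 0.2192, 0.1819]
orientation: [0.001, -0.01, 1.0, 0.001]
wrist_force: [-0.7, -1.5, 4.8]
finger_gap: 0.0073
grip_force: 60.8
```

Call:
step_arm:
  deltas:
    - [0,0,0,0,0,0,-0.75]
    - [0,0,0,0,0,0,-0.65]
    - [0,0,0,0,0,0,-0.55]
    - [0,0,0,0,0,0,-0.55]

```text
clock: 22.45
tcp_pos: [0.4546, 0.2188, 0.1814]
orientation: [-0.0, -0.01, 1.0, 0.0]
wrist_force: [0.1, -0.4, -0.3]
finger_gap: 0.0195
grip_force: 0.0
```

```bash
python3 -c "
from m import *
sprocket();hook()"
```

```text
22.45 tcp [0.4546 0.2188 0.1814] [-0.   -0.01  1.    0.  ] gap 0.0195 F [ 0.1 -0.4 -0.3]
scene 369 n [-0.042  0.999 -0.001] m [0.4632 0.2141 0.18  ] lo [0.4158 0.2105 0.1403] hi [0.5009 0.2181 0.2235] hub 75 [0.4591 0.2133 0.1826]
side 237 n [0.219 0.938 0.27 ] m [0.4414 0.2233 0.2035] lo [0.4057 0.2144 0.1593] hi [0.4912 0.2354 0.2283] hub 80 [0.4442 0.227  0.1908]
scene hook 137 slope [-0.033   0.4648] [0.4384 0.1447 0.1756] [0.463  0.2641 0.2014] tip [0.4589 0.1485 0.2007]
side hook 406 slope [-0.0401  0.4619] [0.4464 0.1495 0.1705] [0.471  0.2668 0.2028] tip [0.4569 0.153  0.201 ]
```

Call:
step_arm:
  deltas:
    - [0,0,10,0,0,0,-0.55]
    - [0,0,15,0,0,0,-0.55]
    - [0,0,25,0,0,0,-0.55]
    - [0,0,30,0,0,0,-0.55]
    - [0,0,20,0,0,0,-0.55]

```text
clock: 23.15
tcp_pos: [0.4551, 0.2188, 0.2844]
orientation: [0.001, -0.01, 1.0, 0.0]
wrist_force: [0.1, -0.5, -0.3]
finger_gap: 0.0196
grip_force: 0.0
```

Call:
step_arm:
  deltas:
    - [20,-40,0,0,0,0,-0.55]
    - [20,-45,0,0,0,0,-0.55]
    - [20,-45,0,0,0,0,-0.55]
    - [0,-45,0,0,0,0,-0.55]
    - [0,0,0,0,0,0,-0.55]

```text
clock: 23.65
tcp_pos: [0.5152, 0.0389, 0.282]
orientation: [0.0, -0.007, 1.0, -0.001]
wrist_force: [-0.4, 0.6, 0.2]
finger_gap: 0.0193
grip_force: 0.0
```

```bash
python3 -c "
from m import *
hook()
for n in('scene','side'):
    c=read_camera(n);P=pts(c);hsv=cv2.cvtColor(c['image'],cv2.COLOR_RGB2HSV);H,S,V=[hsv[...,i].astype(int) for i in range(3)]
    q=P[((H<5)|(H>174))&(S>140)&(V>40)&(abs(P[...,1]-.2187)<.012)&(abs(P[...,0]-.455)<.055)&(P[...,2]>.12)&(P[...,2]<.24)]
    print(n,len(q),q.mean(0).round(4),np.percentile(q,[1,99],axis=0).round(4))
a=read_camera('side')['image'][250:470,150:330];b=read_camera('scene')['image'][70:250,360:520]
save('pics/t7.png',np.hstack([cv2.resize(a,(400,480)),cv2.resize(b,(400,480))]))"
```

```text
scene hook 140 slope [-0.0341  0.4649] [0.4369 0.1447 0.1753] [0.463  0.2637 0.2023] tip [0.4591 0.1492 0.201 ]
side hook 415 slope [-0.043   0.4626] [0.4453 0.1481 0.1808] [0.4643 0.2667 0.2034] tip [0.457  0.153  0.2008]
scene 605 [0.4623 0.2149 0.1895] [[0.4143 0.2108 0.1406]
 [0.501  0.2235 0.2272]]
side 1024 [0.4502 0.2218 0.2035] [[0.41   0.2145 0.1602]
 [0.497  0.225  0.2291]]
```

View pics/t7.png

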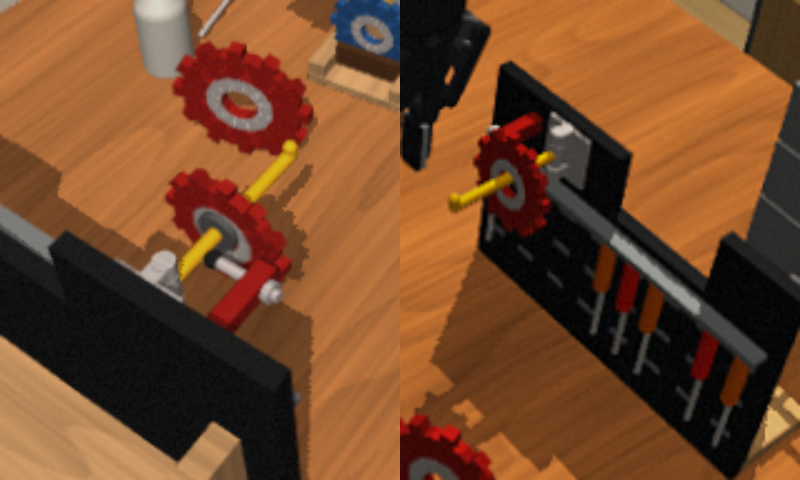

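The sprocket hangs against the collar (left crop at (225,225)), inside the tip, and the hook is still at its stop with the gripper clear.

```bash
python3 -c "
from workcell import *
print(hand_in())"
```

```text
the job is handed in; nothing more can be done
None
```

The job is handed in: the hook was swung out until it pressed firmly on its rubber stop at about 7 N near the arm's end, and the red sprocket hangs against the collar, released, with the hook still unfolded, after one harmless first pass in which the fingers went over the hook because the reported tool tip was about 30 mm off.

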